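Slide the red-lidded sample tub onto the hand-over card

ROBOT

A 7-joint arm with a two-finger parallel gripper is mounted at the origin on the work surface. World frame = base frame: x ahead of the robot, y to its left, z up, the work surface at z = 0. Lengths are in mm, angles in rad, forces in N, time in s.
With the tool pointing down it reaches from about 400 to 750 mm from the base axis. Payload 19.5 kg.
Tool frame: the origin (TCP) lies between the finger pads; the fingertips stand 22 mm ahead of it and the grasp point (between the pads) lies 3 mm ahead of it; z points along the fingers, y is the line along which they close (so a half turn about z gives the same grasp; the last joint's range is limited). The gripper opens to 85 mm and grips with 20 to 120 N. Pads are 22 mm wide; open, the fingers measure 114 mm over their backs; the gripper's body (76 mm by 85 mm) begins 54 mm behind the grasp point. The pads swing forward as they close: fully open they stand 13 mm farther back than shut.
Start: joints at [1.14, 0.707, -0.028, 1.485, 0.022, 0.951, -0.075], TCP at [217.962, -532.062, 253.268] pointing down, gripper open.
Joint ranges: [-2.71, 2.71], [-0.32, 2.16], [-1.57, 1.52], [0, 2.45], [-1.46, 4.6], [0, 2.02], [-2.83, 2.83]. Speed limits (rad/s): [1.89, 1.89, 2.57, 2.57, 3.01, 3.01, 3.01].

INTERFACE

Orientations are given as a unit quaternion [x, y, z, w].
In Python, from bench import arm gives the robot as it stands. The module is installed in compiled form; this text tells all that it offers.
- The arm moves only by the shell command python3 -m pendant 'ROWS' [OPENING] [FORCE]. ROWS is JSON, a list of rows, each an object of numbers: "tx", "ty", "tz": the shift along the tool's x, y, z in units of 0.3 m (1.0 is 0.3 m); "rx", "ry", "rz": the turn, a rotation vector about the tool's x, y, z in units of 180 degrees (1.0 is 180 degrees). A call has 1 to 8 rows; each row is the pose to reach, as a shift and turn from the pose commanded when the call began, along the tool's axes at that moment, turning the shorter way round; what a row does not reach only later rows make up. A row lasts 1/12 s, in which the tool goes at most 41.7 mm and 7.16 degrees, less where a joint would pass 70% of its speed; a pose out of reach is approached as far as the arm can. A call with a number of a shift or a turn outside -1 to 1 is refused whole. A call with a gripper value outside its range is refused whole. OPENING is the opening, from -1 (shut) to 1 (fully open), set as the call begins (- or left out, the last holds). The fingers move at their own pace and stop on an object; FORCE is the grip in N (left out, the last holds). Time passes only in rows, so rows that repeat a pose let the fingers close. It gives the time, the measured TCP pose, the force, the opening and the grip force at its end, in the units of the state.
- arm.get_obs(): the state, without advancing time (a new reading comes with each control period).
- arm.camera(name): name is "side" or "top"; returns (picture, depth): 480x640x3 uint8, blue, green, red; 480x640 float32, mm along the optical axis (not along the pixel's ray), 0 where there is no reading.
- arm.camera_model(name): a dict with "camera_matrix" (3x3 intrinsics, pixels), "dist" ([k1, k2, p1, p2, k3] as OpenCV has them; the pictures are not rectified), "cam_to_world" (4x4, takes a point from camera to world coordinates). Camera axes: x right, y up, looking along -z (the intrinsics and any distortion apply to the point x, -y, -z); pixel columns grow to the right and rows downward; lengths in mm; the calibration is good to about 2 mm. A picture is of the moment at which its call begins. camera_model takes no time and is no camera call.
- arm.finish_job(): hands the job in; it is judged then, once.
The state is a dict: "clock": time; "q": joint angles; "qvel": joint speeds; "joint_efforts": joint torques, N m; "eef_pos": TCP position; "orientation": TCP orientation; "contact_force": force on the tool from outside, world axes, zero at the start; "moment": the same for the moment, N m; "grip_width": finger opening in mm; "grip_force": force on a finger pad.
Only numpy, scipy, OpenCV 4.12 (cv2) and the standard library are available. Lean on these libraries where they do the work, as an engineer would, in place of code of your own. Each camera call takes 0.05 s, during which the arm holds its last target. There are 200 camera calls.

TASK

On the lab bench, slide the low white tub with the red lid across the bench top to the green hand-over card, so that it stands wholly inside the black ring, as central as you can. It is too wide to grip and must not be spilt, so push it gently: do not lift it or tip it. Leave the blue-lidded tub and the amber bottle where they are.

Things in the scene. Friction and masses are not known exactly. Their poses are not given: they have to be found in the camera images.
- red_tub: Loose round white tub with a red lid and red band, the one to move: 98 mm in diameter at the wall (100 mm at the lid), 58 mm high, 0.3 to 0.6 kg, slides on the bench with ordinary friction and pushed slowly it stops as soon as the push stops. Origin at the centre of its underside, z up along its axis.
- blue_tub: Loose tub of the same shape and size with a blue lid and blue band; leave it. The red-lidded and blue-lidded tubs stand on the robot's left, one nearer the robot and one farther (either way round), at least 50 mm apart rim to rim. Origin at the centre of its underside.
- spot: Green flat hand-over card, 180 mm square, lying fixed on the bench to the robot's right of the tubs, with nothing standing between it and the tubs. It carries a white disc 129 mm in diameter bordered by a black ring (144 mm outer diameter); it is as thin as paper, without an edge to catch on. Origin at the centre of the ring, on the bench surface.
- amber_bottle: Loose amber glass bottle with a white label and black cap, 64 mm in diameter, 134 mm high, standing beyond the work on the far side from the robot; leave it. Origin at the centre of its underside.

How it is judged (in metres and radians):
At the end, for the whole second after the job is handed in: The red-lidded tub stands upright and still on the card, its centre within 16 mm of the ring's centre (so wholly inside the black ring); the blue-lidded tub and the amber bottle are within 20 mm of where they started (horizontal distance between red_tub and spot below 0.016 m and height (world z) of red_tub below 0.006 m and angle between red_tub's own z axis and vertical below 0.1 rad and linear speed of red_tub below 0.02 m/s and distance of each of blue_tub, amber_bottle from where it was at the start of the episode below 0.02 m); the robot touches nothing.
It fails at once if the red-lidded tub is lifted more than 20 mm off the bench (height (world z) of red_tub above 0.02 m).
It fails at once if the red-lidded tub is tipped by more than 20 degrees (angle between red_tub's own z axis and vertical above 0.35 rad).
It fails at once if the red-lidded tub is shoved faster than 0.6 m/s (linear speed of red_tub above 0.6 m/s).
It fails at once if the blue-lidded tub is pushed away by more than 20 mm (distance of blue_tub from where it was at the start of the episode above 0.02 m).
It fails at once if the amber bottle is pushed away by more than 20 mm (distance of amber_bottle from where it was at the start of the episode above 0.02 m).
It also fails if it takes over 45 s, if anything falls off the work surface, if the arm or the gripper's body presses on something with over 40 N, if the wrist force passes 120 N, or if a joint passes its speed limit or range.

## Working session

There is one attempt and no reset: what is moved stays moved. The work goes in short steps, Python scripts to look and compute and a shell command to move; the robot and the scene stay as the last step left them, time stands still between calls to the robot, and variables do not carry over. Pictures are saved under pics/ and viewed, at most 10 in all, crops included, and the job is handed in when it is done.

```bash
mkdir -p pics; python3 - <<'E'
from bench import arm
import cv2,numpy as np
o=arm.get_obs();print({k:np.round(o[k],3).tolist() for k in o})
ims=[]
for n in("top","side"):
    p,d=arm.camera(n);np.savez("%s0.npz"%n,p=p,d=d);ims.append(p)
    m=arm.camera_model(n);print(n,np.round(m["cam_to_world"],3).tolist(),np.round(m["camera_matrix"]).tolist())
cv2.imwrite("pics/a.png",cv2.resize(np.vstack(ims),(400*1,600)) if 0 else cv2.resize(np.hstack(ims),(800,300)))
cv2.imwrite("pics/top.png",ims[0])
E
```

```text
{'clock': 0.0, 'q': [1.14, 0.707, -0.028, 1.485, 0.022, 0.951, -0.076], 'qvel': [0.0, -0.001, -0.0, 0.0, 0.002, -0.0, -0.0], 'joint_efforts': [-0.0, -88.321, 1.235, -23.616, 0.017, 0.007, 0.0], 'eef_pos': [217.867, -531.871, 252.839], 'orientation': [0.981, 0.193, -0.0, -0.001], 'contact_force': [-0.468, 0.309, 0.574], 'moment': [0.047, 0.051, 0.021], 'grip_force': 0.0, 'grip_width': 85.437}
top [[-0.006, 0.994, -0.112, 534.372], [-1.0, -0.004, 0.02, 16.544], [0.019, 0.112, 0.994, 906.718], [0.0, 0.0, 0.0, 1.0]] [[466.0, 0.0, 310.0], [0.0, 466.0, 237.0], [0.0, 0.0, 1.0]]
side [[-0.953, 0.205, -0.222, 442.367], [-0.302, -0.678, 0.67, 539.313], [-0.013, 0.706, 0.708, 581.583], [0.0, 0.0, 0.0, 1.0]] [[500.0, 0.0, 318.0], [0.0, 500.0, 239.0], [0.0, 0.0, 1.0]]
```

View pics/a.png

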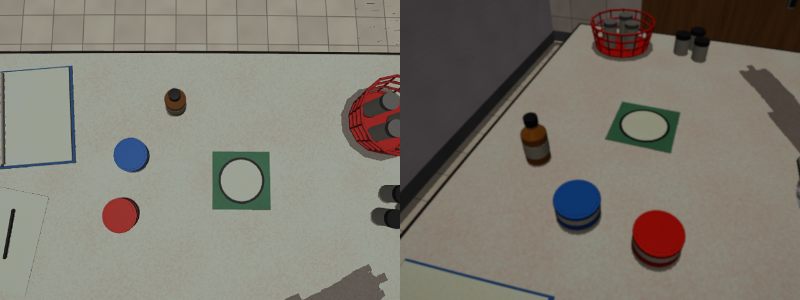

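View pics/top.png

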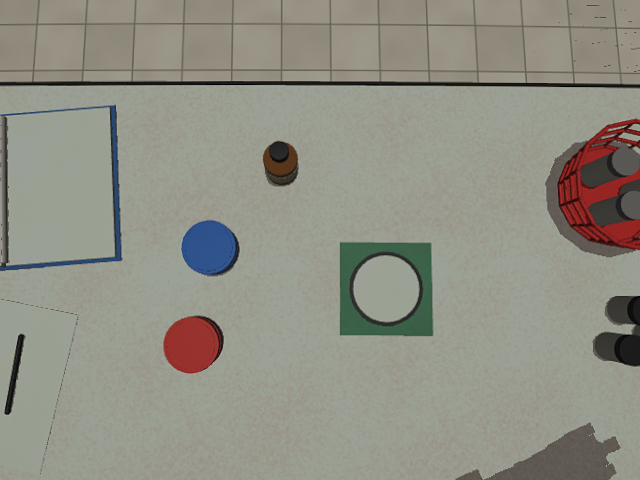

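The top picture shows the red lid at about (192,344), the blue lid at (209,247), the bottle at (281,160) and the ring at (386,288). The red basket on the right has to be excluded from the red mask.

```bash
cat > h.py <<'E'
from bench import arm
import cv2,numpy as np
def world(n,uv,z):
    m=arm.camera_model(n);T=np.array(m["cam_to_world"],float)
    p=cv2.undistortPoints(np.array(uv,float).reshape(-1,1,2),np.array(m["camera_matrix"],float),np.array(m["dist"],float)).reshape(-1,2)
    d=np.c_[p[:,0],-p[:,1],-np.ones(len(p))]@T[:3,:3].T;o=T[:3,3]
    return o+d*((z-o[2])/d[:,2])[:,None]
def blob(mask,near=None):
    cs,_=cv2.findContours(mask.astype(np.uint8),cv2.RETR_EXTERNAL,cv2.CHAIN_APPROX_NONE)
    return [c for c in cs if cv2.contourArea(c)>800]
def circ(n,c,z):
    w=world(n,cv2.convexHull(c).reshape(-1,2),z)[:,:2].astype(np.float32)
    (x,y),r=cv2.minEnclosingCircle(w)
    return round(x,1),round(y,1),round(2*r,1)
def measure(n):
    p,d=arm.camera(n);h=cv2.cvtColor(p,cv2.COLOR_BGR2HSV);H,S,V=cv2.split(h)
    out={}
    for k,m,z in(("red",((H<8)|(H>172))&(S>150)&(V>110),58),("blue",(H>100)&(H<130)&(S>130)&(V>80),58),("green",(H>60)&(H<95)&(S>80),0)):
        out[k]=[circ(n,c,z) for c in blob(m)]
    # white disc: hole within green card
    g=((H>60)&(H<95)&(S>80)).astype(np.uint8)
    cs,hi=cv2.findContours(g,cv2.RETR_CCOMP,cv2.CHAIN_APPROX_NONE)
    out["ring"]=[circ(n,c,0) for c,q in zip(cs,hi[0]) if q[3]>=0 and cv2.contourArea(c)>800]
    return out,p,d
E
python3 - <<'E'
from h import *
for n in("top","side"):
    o,p,d=measure(n)
    for k in o:print(n,k,o[k])
    if n=="top":print("bottle",world(n,[[280,152]],134),"pen",world(n,[[22,335]],0), "depths", d[344,192],d[247,209])
E
```

```text
top red [(438.1, 214.0, 98.4), (732.8, -623.0, 252.4)]
top blue [(612.9, 185.9, 98.7)]
top green [(535.7, -147.1, 249.5)]
top ring [(536.3, -147.5, 147.7)]
bottle [[767.52320871  52.07239446 134.        ]] pen [[450.05418838 550.87104912   0.        ]] depths 827.8132 848.08954
side red [(433.7, 219.2, 97.4)]
side blue [(608.4, 191.4, 97.1)]
side green [(531.6, -142.9, 243.2)]
side ring [(531.9, -144.7, 145.1)]
```

```bash
cat > g.py <<'E'
import sys,numpy as np
from bench import arm
from scipy.spatial.transform import Rotation as R
x,y,z,yaw=map(float,sys.argv[1:5]);o=arm.get_obs()
r=R.from_quat(o["orientation"]);d=r.inv().apply(np.array([x,y,z])-o["eef_pos"])/300
c,s=np.cos(np.radians(yaw)),np.sin(np.radians(yaw))
t=R.from_matrix(np.array([[c,s,0],[s,-c,0],[0,0,-1]]))
print("shift",d.round(4),"rot",((r.inv()*t).as_rotvec()/np.pi).round(4),"F",np.round(o["contact_force"],1),"clk",o["clock"],"q",np.round(o["q"],2))
E
python3 g.py 390 -350 250 44
```

```text
shift [ 0.7606 -0.3438  0.0102] rot [-0.0002 -0.     -0.1207] F [-0.3 -0.  -0.8] clk 0.2 q [ 1.14  0.71 -0.03  1.48  0.02  0.95 -0.08]
```

```bash
python3 -m pendant '[{"tx":0.76,"ty":-0.344,"tz":0.01,"rz":-0.12},{"tx":0.76,"ty":-0.344,"tz":0.01,"rz":-0.12},{"tx":0.76,"ty":-0.344,"tz":0.01,"rz":-0.12},{"tx":0.76,"ty":-0.344,"tz":0.01,"rz":-0.12},{"tx":0.76,"ty":-0.344,"tz":0.01,"rz":-0.12},{"tx":0.76,"ty":-0.344,"tz":0.01,"rz":-0.12},{"tx":0.76,"ty":-0.344,"tz":0.01,"rz":-0.12},{"tx":0.76,"ty":-0.344,"tz":0.01,"rz":-0.12}]' 0.41; python3 g.py 500 -100 250 65
```

```text
shift [ 1.4158 -0.9759  0.0107] rot [-2.000e-04 -1.000e-04 -2.374e-01] F [-0.3 -0.  -0.8] clk 0.2 q [ 1.14  0.71 -0.03  1.48  0.02  0.95 -0.08]invalid input at $[0]: expected keys tx, ty, tz, rx, ry, rz
```

```bash
python3 -m pendant '[{"tx":0.76,"ty":-0.344,"tz":0.01,"rx":0,"ry":0,"rz":-0.12},{"tx":0.76,"ty":-0.344,"tz":0.01,"rx":0,"ry":0,"rz":-0.12},{"tx":0.76,"ty":-0.344,"tz":0.01,"rx":0,"ry":0,"rz":-0.12},{"tx":0.76,"ty":-0.344,"tz":0.01,"rx":0,"ry":0,"rz":-0.12},{"tx":0.76,"ty":-0.344,"tz":0.01,"rx":0,"ry":0,"rz":-0.12},{"tx":0.76,"ty":-0.344,"tz":0.01,"rx":0,"ry":0,"rz":-0.12},{"tx":0.76,"ty":-0.344,"tz":0.01,"rx":0,"ry":0,"rz":-0.12},{"tx":0.76,"ty":-0.344,"tz":0.01,"rx":0,"ry":0,"rz":-0.12}]' 0.41; python3 g.py 500 -100 250 65
```

```text
clock: 0.87
eef_pos: [391.3, -348.5, 250.2]
orientation: [0.927, 0.375, 0.0, -0.0]
contact_force: [-0.1, -0.4, -0.2]
grip_width: 60.2
grip_force: 0.0
shift [ 0.8368 -0.3424  0.0012] rot [-1.000e-04 -2.000e-04 -1.161e-01] F [-0.1 -0.4 -0.2] clk 0.8667 q [ 0.72  0.63 -0.1   1.67  0.08  0.84 -0.21]
```

```bash
python3 -m pendant '[{"tx":0.837,"ty":-0.342,"tz":0,"rx":0,"ry":0,"rz":-0.116},{"tx":0.837,"ty":-0.342,"tz":0,"rx":0,"ry":0,"rz":-0.116},{"tx":0.837,"ty":-0.342,"tz":0,"rx":0,"ry":0,"rz":-0.116},{"tx":0.837,"ty":-0.342,"tz":0,"rx":0,"ry":0,"rz":-0.116},{"tx":0.837,"ty":-0.342,"tz":0,"rx":0,"ry":0,"rz":-0.116},{"tx":0.837,"ty":-0.342,"tz":0,"rx":0,"ry":0,"rz":-0.116},{"tx":0.837,"ty":-0.342,"tz":0,"rx":0,"ry":0,"rz":-0.116},{"tx":0.837,"ty":-0.342,"tz":0,"rx":0,"ry":0,"rz":-0.116}]'; python3 g.py 500 120 250 85
```

```text
clock: 1.53
eef_pos: [501.1, -98.5, 250.2]
orientation: [0.843, 0.537, 0.001, -0.001]
contact_force: [-0.1, -0.2, -0.6]
grip_width: 60.1
grip_force: 0.0
shift [ 0.6587 -0.3109  0.0019] rot [ 0.     -0.0006 -0.111 ] F [-0.1 -0.2 -0.6] clk 1.5333 q [ 0.23  0.62 -0.17  1.72  0.13  0.82 -0.44]
```

```bash
python3 -m pendant '[{"tx":0.66,"ty":-0.31,"tz":0,"rx":0,"ry":0,"rz":-0.111},{"tx":0.66,"ty":-0.31,"tz":0,"rx":0,"ry":0,"rz":-0.111},{"tx":0.66,"ty":-0.31,"tz":0,"rx":0,"ry":0,"rz":-0.111},{"tx":0.66,"ty":-0.31,"tz":0,"rx":0,"ry":0,"rz":-0.111},{"tx":0.66,"ty":-0.31,"tz":0,"rx":0,"ry":0,"rz":-0.111},{"tx":0.66,"ty":-0.31,"tz":0,"rx":0,"ry":0,"rz":-0.111},{"tx":0.66,"ty":-0.31,"tz":0,"rx":0,"ry":0,"rz":-0.111}]'; python3 g.py 414 298.5 250 105.1
```

```text
clock: 2.12
eef_pos: [499.9, 118.7, 250.2]
orientation: [0.738, 0.675, 0.0, -0.0]
contact_force: [0.5, -0.2, -0.0]
grip_width: 60.1
grip_force: 0.0
shift [ 0.5716 -0.3384  0.0012] rot [-0.     -0.0003 -0.1121] F [ 0.5 -0.2 -0. ] clk 2.1167 q [-0.16  0.63 -0.24  1.71  0.19  0.83 -0.57]
```

```bash
python3 -m pendant '[{"tx":0.572,"ty":-0.338,"tz":0,"rx":0,"ry":0,"rz":-0.112},{"tx":0.572,"ty":-0.338,"tz":0,"rx":0,"ry":0,"rz":-0.112},{"tx":0.572,"ty":-0.338,"tz":0,"rx":0,"ry":0,"rz":-0.112},{"tx":0.572,"ty":-0.338,"tz":0,"rx":0,"ry":0,"rz":-0.112},{"tx":0.572,"ty":-0.338,"tz":0,"rx":0,"ry":0,"rz":-0.112},{"tx":0.572,"ty":-0.338,"tz":0,"rx":0,"ry":0,"rz":-0.112},{"tx":0.572,"ty":-0.338,"tz":0,"rx":0,"ry":0,"rz":-0.112},{"tx":0.572,"ty":-0.338,"tz":0,"rx":0,"ry":0,"rz":-0.112}]'; python3 g.py 414 298.5 35 105.1; python3 -c "
from h import *
o,p,d=measure('side');print(o);cv2.imwrite('pics/s1.png',p)"
```

```text
clock: 2.78
eef_pos: [416.0, 294.9, 250.2]
orientation: [0.61, 0.792, -0.0, 0.0]
contact_force: [-0.3, -0.5, -0.1]
grip_width: 60.3
grip_force: 0.0
shift [ 0.0139 -0.0033  0.7174] rot [ 0.      0.0003 -0.0019] F [-0.3 -0.5 -0.1] clk 2.7833 q [-0.51  0.62 -0.31  1.72  0.24  0.84 -0.67]
{'red': [(434.1, 219.6, 98.2), (722.9, -608.4, 425.9)], 'blue': [(608.0, 192.1, 98.8)], 'green': [(541.4, -142.4, 230.6)], 'ring': []}
```

View pics/s1.png

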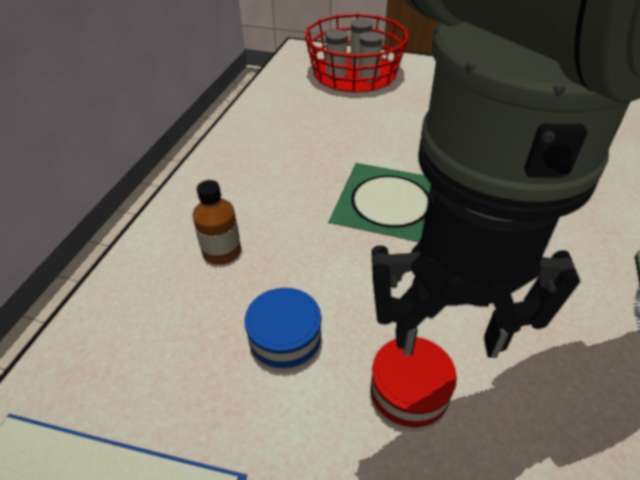

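The tool hangs above and behind the red tub, whose lid is at about (413,372); the bottle and blue tub are clear. I descend now.

```bash
python3 -m pendant '[{"tx":0.02,"ty":-0.003,"tz":0.12,"rx":0,"ry":0,"rz":-0.002},{"tx":0.02,"ty":-0.003,"tz":0.24,"rx":0,"ry":0,"rz":-0.002},{"tx":0.02,"ty":-0.003,"tz":0.36,"rx":0,"ry":0,"rz":-0.002},{"tx":0.02,"ty":-0.003,"tz":0.48,"rx":0,"ry":0,"rz":-0.002},{"tx":0.02,"ty":-0.003,"tz":0.58,"rx":0,"ry":0,"rz":-0.002},{"tx":0.02,"ty":-0.003,"tz":0.66,"rx":0,"ry":0,"rz":-0.002},{"tx":0.02,"ty":-0.003,"tz":0.715,"rx":0,"ry":0,"rz":-0.002},{"tx":0.02,"ty":-0.003,"tz":0.715,"rx":0,"ry":0,"rz":-0.002}]'; python3 g.py 521 -98 35 105.1;python3 -c "
from h import *
o,p,d=measure('side');print(o);cv2.imwrite('pics/s2.png',p)"
```

```text
clock: 3.5
eef_pos: [412.3, 300.2, 33.2]
orientation: [0.608, 0.794, -0.002, -0.0]
contact_force: [0.4, -0.8, -0.3]
grip_width: 60.2
grip_force: 0.0
shift [-1.376   0.0027 -0.0031] rot [-0.0011  0.0007  0.0003] F [ 0.4 -0.8 -0.3] clk 3.5 q [-0.62  0.99 -0.13  1.89  0.4   0.3  -0.81]
{'red': [(719.8, -609.3, 425.1)], 'blue': [(608.2, 192.0, 98.4)], 'green': [(575.6, -143.8, 190.5)], 'ring': []}
```

View pics/s2.png

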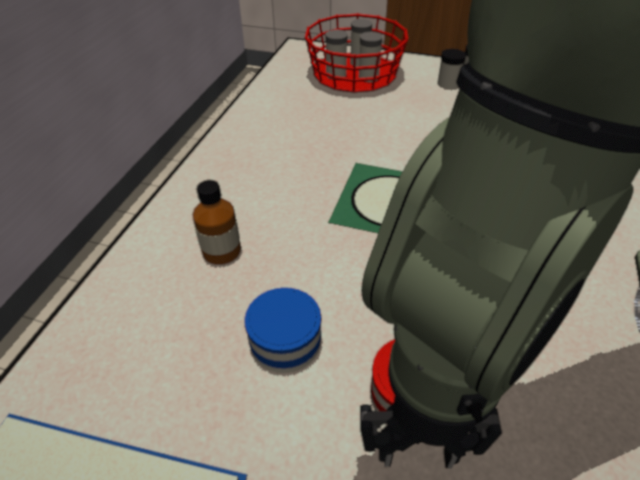

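The blue tub at (284,325) and the bottle at (215,225) are unmoved, and the fingers are down behind the red tub, partly seen at (385,380). I push slowly along −tool x.

```bash
python3 -m pendant '[{"tx":-0.03,"ty":0,"tz":-0.003,"rx":0,"ry":0,"rz":0},{"tx":-0.06,"ty":0,"tz":-0.003,"rx":0,"ry":0,"rz":0},{"tx":-0.09,"ty":0,"tz":-0.003,"rx":0,"ry":0,"rz":0},{"tx":-0.12,"ty":0,"tz":-0.003,"rx":0,"ry":0,"rz":0},{"tx":-0.14,"ty":0,"tz":-0.003,"rx":0,"ry":0,"rz":0},{"tx":-0.16,"ty":0,"tz":-0.003,"rx":0,"ry":0,"rz":0},{"tx":-0.18,"ty":0,"tz":-0.003,"rx":0,"ry":0,"rz":0},{"tx":-0.2,"ty":0,"tz":-0.003,"rx":0,"ry":0,"rz":0}]'; python3 g.py 521 -98 35 105.1;python3 -c "
from h import *
o,p,d=measure('top');print(o);cv2.imwrite('pics/t2.png',p)"
```

```text
clock: 4.22
eef_pos: [428.5, 244.9, 37.2]
orientation: [0.607, 0.795, 0.001, -0.0]
contact_force: [-1.7, 7.4, 5.8]
grip_width: 60.0
grip_force: 3.3
shift [-1.1838 -0.004   0.0051] rot [ 0.0004 -0.0006  0.0011] F [-1.7  7.4  5.8] clk 4.2167 q [-0.51  0.97 -0.13  1.95  0.44  0.24 -0.75]
{'red': [(444.9, 193.2, 97.1), (734.3, -591.4, 263.3)], 'blue': [(612.6, 186.0, 98.7)], 'green': [(535.7, -147.1, 249.5)], 'ring': [(536.3, -147.7, 147.9)]}
```

View pics/t2.png

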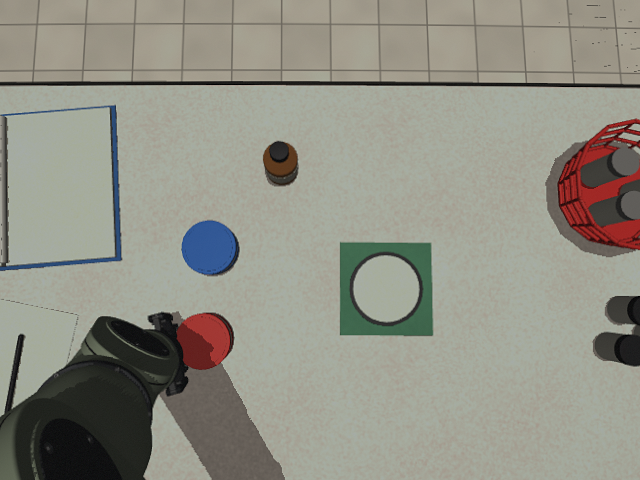

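The fingers cup the red lid at (205,341) on the left side, push force about 7 N, and nothing else has moved. I continue.

```bash
python3 -m pendant '[{"tx":-0.035,"ty":0,"tz":0.003,"rx":0,"ry":0,"rz":0},{"tx":-0.07,"ty":0,"tz":0.003,"rx":0,"ry":0,"rz":0},{"tx":-0.105,"ty":0,"tz":0.003,"rx":0,"ry":0,"rz":0},{"tx":-0.14,"ty":0,"tz":0.003,"rx":0,"ry":0,"rz":0},{"tx":-0.175,"ty":0,"tz":0.003,"rx":0,"ry":0,"rz":0},{"tx":-0.21,"ty":0,"tz":0.003,"rx":0,"ry":0,"rz":0},{"tx":-0.245,"ty":0,"tz":0.003,"rx":0,"ry":0,"rz":0},{"tx":-0.28,"ty":0,"tz":0.003,"rx":0,"ry":0,"rz":0}]'; python3 g.py 521 -98 35 105.1;python3 -c "
from h import *
o,p,d=measure('top');print(o)"
```

```text
clock: 4.93
eef_pos: [450.6, 164.0, 36.2]
orientation: [0.607, 0.795, 0.001, -0.0]
contact_force: [-2.5, 8.9, 8.3]
grip_width: 60.3
grip_force: 5.5
shift [-0.9044 -0.0044  0.0024] rot [ 0.0005 -0.0006  0.0012] F [-2.5  8.9  8.3] clk 4.9333 q [-0.35  0.97 -0.12  2.    0.52  0.2  -0.66]
{'red': [(466.6, 113.6, 97.4), (734.3, -591.4, 263.3)], 'blue': [(612.6, 186.0, 98.7)], 'green': [(535.7, -147.1, 249.5)], 'ring': [(536.2, -147.7, 147.9)]}
```

```bash
python3 -m pendant '[{"tx":-0.035,"ty":0,"tz":0.003,"rx":0,"ry":0,"rz":0},{"tx":-0.07,"ty":0,"tz":0.003,"rx":0,"ry":0,"rz":0},{"tx":-0.105,"ty":0,"tz":0.003,"rx":0,"ry":0,"rz":0},{"tx":-0.14,"ty":0,"tz":0.003,"rx":0,"ry":0,"rz":0},{"tx":-0.175,"ty":0,"tz":0.003,"rx":0,"ry":0,"rz":0},{"tx":-0.21,"ty":0,"tz":0.003,"rx":0,"ry":0,"rz":0},{"tx":-0.245,"ty":0,"tz":0.003,"rx":0,"ry":0,"rz":0},{"tx":-0.28,"ty":0,"tz":0.003,"rx":0,"ry":0,"rz":0}]'; python3 -m pendant '[{"tx":-0.035,"ty":0,"tz":0,"rx":0,"ry":0,"rz":0},{"tx":-0.07,"ty":0,"tz":0,"rx":0,"ry":0,"rz":0},{"tx":-0.105,"ty":0,"tz":0,"rx":0,"ry":0,"rz":0},{"tx":-0.14,"ty":0,"tz":0,"rx":0,"ry":0,"rz":0},{"tx":-0.175,"ty":0,"tz":0,"rx":0,"ry":0,"rz":0},{"tx":-0.21,"ty":0,"tz":0,"rx":0,"ry":0,"rz":0},{"tx":-0.245,"ty":0,"tz":0,"rx":0,"ry":0,"rz":0},{"tx":-0.28,"ty":0,"tz":0,"rx":0,"ry":0,"rz":0}]';python3 g.py 521 -98 35 105.1;python3 -c "
from h import *
o,p,d=measure('top');print(o)"
```

```text
clock: 5.65
eef_pos: [472.5, 82.9, 35.2]
orientation: [0.607, 0.795, 0.001, -0.0]
contact_force: [-0.8, 7.8, 6.7]
grip_width: 60.3
grip_force: 5.0
clock: 6.32
eef_pos: [494.6, 1.8, 35.2]
orientation: [0.607, 0.795, 0.001, -0.0]
contact_force: [-2.0, 6.9, 7.0]
grip_width: 60.2
grip_force: 5.1
shift [-3.442e-01 -3.100e-03  1.000e-04] rot [ 0.0002 -0.0004  0.0012] F [-2.   6.9  7. ] clk 6.3167 q [ 0.04  0.98 -0.2   1.95  0.64  0.28 -0.42]
{'red': [(734.3, -590.9, 263.5)], 'blue': [(612.0, 186.0, 99.1)], 'green': [(536.0, -147.4, 249.4)], 'ring': []}
```

```bash
python3 -m pendant '[{"tx":-0.035,"ty":0,"tz":0,"rx":0,"ry":0,"rz":0},{"tx":-0.07,"ty":0,"tz":0,"rx":0,"ry":0,"rz":0},{"tx":-0.105,"ty":0,"tz":0,"rx":0,"ry":0,"rz":0},{"tx":-0.14,"ty":0,"tz":0,"rx":0,"ry":0,"rz":0},{"tx":-0.175,"ty":0,"tz":0,"rx":0,"ry":0,"rz":0},{"tx":-0.21,"ty":0,"tz":0,"rx":0,"ry":0,"rz":0},{"tx":-0.23,"ty":0,"tz":0,"rx":0,"ry":0,"rz":0},{"tx":-0.24,"ty":0,"tz":0,"rx":0,"ry":0,"rz":0}]';python3 g.py 521 -98 35 105.1;python3 -c "
from h import *
o,p,d=measure('top');print(o);q,_=arm.camera('side');cv2.imwrite('pics/t3.png',cv2.resize(np.hstack([p,q]),(800,300)))"
```

```text
clock: 7.03
eef_pos: [513.5, -68.7, 34.9]
orientation: [0.607, 0.794, 0.0, -0.0]
contact_force: [-1.8, 4.6, 3.2]
grip_width: 60.1
grip_force: 2.6
shift [-0.1007 -0.0013 -0.0004] rot [-0.     -0.0001  0.0006] F [-1.8  4.6  3.2] clk 7.0333 q [ 0.22  0.99 -0.27  1.86  0.66  0.37 -0.29]
{'red': [(734.3, -590.9, 263.5)], 'blue': [(612.3, 185.7, 99.4)], 'green': [(580.2, -147.9, 197.7)], 'ring': []}
```

View pics/t3.png

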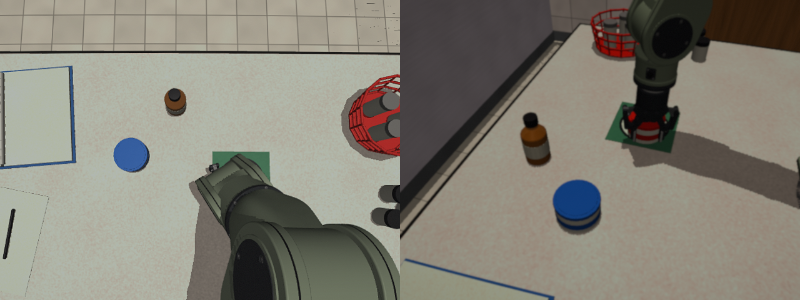

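Both tubs' surroundings are fine: the red tub is under the gripper on the card (side half, ~(648,125)), hidden from the top by the arm. From the finger offset about 29 mm remain; I finish slowly, then back off and look.

```bash
python3 -m pendant '[{"tx":-0.015,"ty":0,"tz":0,"rx":0,"ry":0,"rz":0},{"tx":-0.03,"ty":0,"tz":0,"rx":0,"ry":0,"rz":0},{"tx":-0.045,"ty":0,"tz":0,"rx":0,"ry":0,"rz":0},{"tx":-0.06,"ty":0,"tz":0,"rx":0,"ry":0,"rz":0},{"tx":-0.075,"ty":0,"tz":0,"rx":0,"ry":0,"rz":0},{"tx":-0.085,"ty":0,"tz":0,"rx":0,"ry":0,"rz":0},{"tx":-0.095,"ty":0,"tz":0,"rx":0,"ry":0,"rz":0},{"tx":-0.095,"ty":0,"tz":0,"rx":0,"ry":0,"rz":0}]';python3 -m pendant '[{"tx":0.02,"ty":0,"tz":0,"rx":0,"ry":0,"rz":0},{"tx":0.06,"ty":0,"tz":0,"rx":0,"ry":0,"rz":0},{"tx":0.12,"ty":0,"tz":0,"rx":0,"ry":0,"rz":0},{"tx":0.2,"ty":0,"tz":0,"rx":0,"ry":0,"rz":0},{"tx":0.3,"ty":0,"tz":0,"rx":0,"ry":0,"rz":0},{"tx":0.4,"ty":0,"tz":0,"rx":0,"ry":0,"rz":0},{"tx":0.5,"ty":0,"tz":0,"rx":0,"ry":0,"rz":0},{"tx":0.5,"ty":0,"tz":0,"rx":0,"ry":0,"rz":0}]';python3 -c "
from h import *
for n in ('top','side'):
  o,p,d=measure(n);print(o)
  if n=='top':P=p
cv2.imwrite('pics/t4.png',cv2.resize(np.hstack([P,p]),(800,300)))"
```

```text
clock: 7.8
eef_pos: [521.0, -96.4, 34.9]
orientation: [0.607, 0.794, -0.0, 0.0]
contact_force: [1.1, 0.5, 0.3]
grip_width: 60.2
grip_force: 0.3
clock: 8.47
eef_pos: [480.1, 55.7, 35.1]
orientation: [0.604, 0.797, 0.001, -0.001]
contact_force: [0.2, 1.1, 1.1]
grip_width: 60.2
grip_force: 0.0
{'red': [(536.3, -145.4, 98.2), (734.3, -590.9, 263.5)], 'blue': [(612.8, 185.7, 99.0)], 'green': [(535.7, -147.1, 249.5)], 'ring': [(536.4, -147.7, 148.1)]}
{'red': [], 'blue': [(608.1, 191.8, 98.2)], 'green': [(589.4, -143.7, 179.3)], 'ring': []}
```

View pics/t4.png

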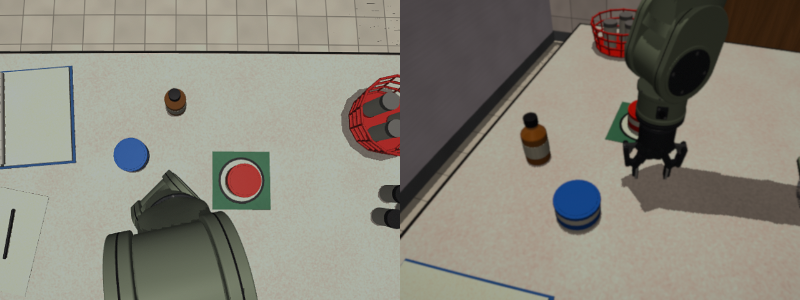

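The top half shows the red lid at about (244,181) centred in the ring, upright, 2 mm from the centre by measurement. The blue tub and bottle are unmoved and the gripper is clear. I hand the job in.

```bash
python3 -c "
from bench import arm
print(arm.finish_job())"
```

```text
the job is handed in; nothing more can be done
None
```

The red-lidded tub stands upright about 2 mm from the ring's centre by the top camera, the blue tub and bottle were not disturbed, the gripper is clear, and the job was handed in at about 8.6 s (no verdict was returned).

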